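# Sort the glassware and heating block back into their bench trays

## Task

Sort the five loose things on the bench into the grey trays: the two narrow bottles into the small two-bay tray, one in each bay; the two squat jars into the large two-bay tray, one in each bay; and the aluminium heating block into the tray with a single bay. Each must stand upright, flat on the floor of its bay, released and at rest. Leave the black handheld meter where it lies.

Things in the scene. Friction and masses are not known exactly. Their poses are not given: they have to be found in the camera images.
- bottle_a: Narrow amber reagent bottle with a black cap: straight body 30 mm in diameter up to 54 mm high, sloping shoulder to 61 mm, cap 21 mm in diameter, 80 mm tall in all. Origin at the centre of its underside; its axes are level and upright, yaw has no meaning as it is round. Loose, about 70 g, standing upright at the start.
- bottle_b: Narrow amber reagent bottle with a black cap: straight body 30 mm in diameter up to 54 mm high, sloping shoulder to 61 mm, cap 21 mm in diameter, 80 mm tall in all. Origin at the centre of its underside; its axes are level and upright, yaw has no meaning as it is round. Loose, about 70 g, standing upright at the start. The two bottles are alike.
- jar_a: Squat amber sample jar with a black lid of the same width: a plain cylinder 50 mm in diameter and 60 mm tall. Origin at the centre of its underside; its axes are level and upright, yaw has no meaning as it is round. Loose, about 140 g, standing upright at the start.
- jar_b: Squat amber sample jar with a black lid of the same width: a plain cylinder 50 mm in diameter and 60 mm tall. Origin at the centre of its underside; its axes are level and upright, yaw has no meaning as it is round. Loose, about 140 g, standing upright at the start. The two jars are alike.
- heat_block: Aluminium heating block from a dry bath: a bare metal cuboid, 44 mm along its own x, 60 mm along its own y, 50 mm tall, with six dark shallow tube wells drawn on its top. Origin at the centre of its underside, z up. Loose, about 330 g; at the start its long side lies within 0.4 rad of the world's y.
- meter: Black handheld meter lying on its back, a bystander to be left alone: 140 mm along its own x, 64 mm along y, 26 mm high (28.5 mm at the screen), small blue screen and grey keys on top. Origin at the centre of its underside. Loose, 250 g.
- bottle_tray: Small two-bay tray, 62 mm (its x) by 120 mm (its y) outside. Two bays side by side along y, each 54 by 54 mm inside, parted by a 4 mm wall: bay centres at x = 0, y = +29 and -29 mm. Grey plastic, fixed; walls 4 mm thick, 16 mm high above the bench, floor 4 mm thick. Origin at the centre of its underside, z up; its y is within 0.2 rad of the world's y.
- jar_tray: Large two-bay tray, 82 mm (its x) by 160 mm (its y) outside. Two bays side by side along y, each 74 by 74 mm inside, parted by a 4 mm wall: bay centres at x = 0, y = +39 and -39 mm. Grey plastic, fixed; walls 4 mm thick, 16 mm high above the bench, floor 4 mm thick. Origin at the centre of its underside, z up; its y is within 0.2 rad of the world's y.
- block_tray: Single-bay tray, 76 mm (its x) by 92 mm (its y) outside; the one bay is 68 mm (x) by 84 mm (y) inside, centred on the origin. Grey plastic, fixed; walls 4 mm thick, 16 mm high above the bench, floor 4 mm thick. Origin at the centre of its underside, z up; its y is within 0.2 rad of the world's y.

How it is judged:
At the end, for the whole second after the job is handed in: One bottle in each bay of the small two-bay tray, one jar in each bay of the large one, the block in the single-bay: each origin within 15 mm of its bay's centre in x and y and 5 mm of its floor, upright within 0.1 rad, at rest (under 20 mm/s, 0.2 rad/s) (((x of bottle_a in the frame of bottle_tray between -0.015 and 0.015 m and y of bottle_a in the frame of bottle_tray between 0.014 and 0.044 m and z of bottle_a in the frame of bottle_tray between 0.001 and 0.009 m and x of bottle_b in the frame of bottle_tray between -0.015 and 0.015 m and y of bottle_b in the frame of bottle_tray between -0.044 and -0.014 m and z of bottle_b in the frame of bottle_tray between 0.001 and 0.009 m) or (x of bottle_a in the frame of bottle_tray between -0.015 and 0.015 m and y of bottle_a in the frame of bottle_tray between -0.044 and -0.014 m and z of bottle_a in the frame of bottle_tray between 0.001 and 0.009 m and x of bottle_b in the frame of bottle_tray between -0.015 and 0.015 m and y of bottle_b in the frame of bottle_tray between 0.014 and 0.044 m and z of bottle_b in the frame of bottle_tray between 0.001 and 0.009 m)) and ((x of jar_a in the frame of jar_tray between -0.015 and 0.015 m and y of jar_a in the frame of jar_tray between 0.024 and 0.054 m and z of jar_a in the frame of jar_tray between 0.001 and 0.009 m and x of jar_b in the frame of jar_tray between -0.015 and 0.015 m and y of jar_b in the frame of jar_tray between -0.054 and -0.024 m and z of jar_b in the frame of jar_tray between 0.001 and 0.009 m) or (x of jar_a in the frame of jar_tray between -0.015 and 0.015 m and y of jar_a in the frame of jar_tray between -0.054 and -0.024 m and z of jar_a in the frame of jar_tray between 0.001 and 0.009 m and x of jar_b in the frame of jar_tray between -0.015 and 0.015 m and y of jar_b in the frame of jar_tray between 0.024 and 0.054 m and z of jar_b in the frame of jar_tray between 0.001 and 0.009 m)) and x of heat_block in the frame of block_tray between -0.015 and 0.015 m and y of heat_block in the frame of block_tray between -0.022 and 0.022 m and z of heat_block in the frame of block_tray between 0.001 and 0.009 m and angle between each of bottle_a, bottle_b, jar_a, jar_b, heat_block's own z axis and vertical below 0.1 rad and linear speed of each of bottle_a, bottle_b, jar_a, jar_b, heat_block below 0.02 m/s and angular speed of each of bottle_a, bottle_b, jar_a, jar_b, heat_block below 0.2 rad/s); the robot touches nothing.
It fails at once if the handheld meter is shifted by more than 15 mm (distance of meter from where it was at the start of the episode above 0.015 m).
It also fails if it takes over 125 s, if anything falls off the work surface, if the arm or the gripper's body presses on something with over 40 N, if the wrist force passes 120 N, or if a joint passes its speed limit or range.

## Robot

A 6-joint arm with a two-finger parallel gripper is mounted at the origin on the work surface. World frame = base frame: x ahead of the robot, y to its left, z up, the work surface at z = 0. Lengths are in m, angles in rad, forces in N, time in s.
With the tool pointing down it reaches from about 0.35 to 0.775 m from the base axis. Payload 7.3 kg.
Tool frame: the origin (TCP) lies on the centre line of the jaws, within the pads' length; the fingertips stand 14 mm ahead of it and the grasp point (between the pads) lies 5 mm behind it; z points along the fingers, y is the direction in which the jaws open and shut (so a half turn about z gives the same grasp; the last joint's range is limited). The gripper opens to 92 mm and grips with 3 to 60 N. Pads are 19 mm wide; open, the fingers measure 130 mm over their backs; the gripper's body (75 mm by 190 mm) begins 47 mm behind the grasp point.
Start: joints at [1.104, 0.342, 1.524, -0, 1.275, -0.146], TCP at [0.166, 0.498, 0.241] pointing down, gripper open.
Joint ranges: [-2.53, 2.53], [-0.77, 2.02], [0.04, 2.7], [-1, 4.14], [0.28, 2.66], [-3.11, 3.11]. Speed limits (rad/s): [2.57, 2.57, 3.14, 3.14, 3.14, 3.14].

## Interface

Orientations are given as [roll, pitch, yaw] about the fixed x, y, z axes, in that order (R = Rz(yaw) Ry(pitch) Rx(roll)).
In Python, from cell import telemetry, cams, robot gives the robot as it stands.
- The arm moves only by the tool servo_tool, never from a script. Its argument "targets" is text: rows parted by semicolons, each of 4 numbers parted by spaces: the shift along the tool's x, y, z in mm, then the turn about the tool's z in rad. In form: x y z yaw; .... A call has 1 to 20 rows; each row shifts and turns the pose as measured when the row begins, along the tool's axes as they then stand; what a row does not reach is not made up. A row lasts 1/8 s, in which the tool goes at most 62.5 mm and 10.7 degrees, less where a joint would pass 70% of its speed; a pose out of reach is approached as far as the arm can. A call with a gripper value outside its range is refused whole. "hand" is the opening, from 0 (shut) to 1 (fully open), set as the call begins (left out, the last holds). The fingers move at their own pace and stop on an object; "squeeze" is the grip in N (left out, the last holds). Time passes only in rows, so rows that do not move let the fingers close. It gives the time, the measured TCP pose, the force and the opening at its end, in the units of the state.
- telemetry.observe(): the state, without advancing time (a new reading comes with each control period).
- cams.read_camera(name): name is "scene" or "top" or "wrist"; returns a dict with "color" (480x640x3 uint8, red, green, blue), "K" (3x3 intrinsics, pixels), "R" (3x3) and "t" (3): a world point X has camera coordinates R X + t. Camera axes: x right, y down, z forward; pixel columns grow to the right and rows downward; lengths in m; the calibration is good to about 2 mm. The wrist camera is an equidistant fisheye: a pixel r from the principal point sees the ray r / f radians off the axis. A picture is of the moment at which its call begins. There is no depth.
- robot.hand_in(): hands the job in, once; it reports no verdict.
Trained networks look in a picture, given as the dict that the camera call returned (one of the last four; its "shot" number tells which), for a name from the list of things; names that differ only in an ending like _2 or _b are one class to them, and where a whole thing is asked for, a point or a joint stands for the part that bears it (a point fixed in the world has none). Each returns a list of dicts, best first, with "score" (0 to 1); they miss things now and then, are a little off and sometimes report something else, mostly with a low value. They report only what shows in the picture. A call takes as long as a camera call.
- cams.cut_out(picture, query): "region" (480x640 bool, what is visible of it) and "extent" ([centre column, centre row, width, height] in pixels, round what is visible of it).
The state is a dict: "time": time; "qpos": joint angles; "qvel": joint speeds; "joint_efforts": joint torques, N m; "tool_pos": TCP position; "tool_rot": TCP orientation; "contact_force": force on the tool from outside, world axes, zero at the start; "torque": the same for the moment, N m; "opening": finger opening in m.
Only numpy, scipy, OpenCV 4.12 (cv2) and the standard library are available. Lean on these libraries where they do the work, as an engineer would, in place of code of your own. Each camera call takes 0.05 s, during which the arm holds its last target.

## Working session

There is one attempt and no reset: what is moved stays moved. The work goes in short steps, Python scripts to look and compute and a tool call to move; the robot and the scene stay as the last step left them, time stands still between calls to the robot, and variables do not carry over. Pictures are saved under pics/ and viewed, and the job is handed in when it is done.

Besides the shell and the picture viewer there is one more tool, called in YAML: its name, and indented under it one key for each argument. servo_tool: Moves the arm, as the interface text tells. Its arguments: {"type":"object","properties":{"targets":{"type":"string"},"hand":{"type":"number"},"squeeze":{"type":"number"}},"required":["targets"]}

```bash
ls; mkdir -p pics
python3 - <<'E'
from cell import telemetry,cams,robot
import cv2
s=telemetry.observe();print(s)
for n in ["scene","top","wrist"]:
    p=cams.read_camera(n);cv2.imwrite(f"pics/{n}0.png",p["color"][:,:,::-1]);print(n,p["K"],p["R"],p["t"],p["shot"])
E
```

```text
pics
{'time': 0.0, 'qpos': array([ 1.10400025e+00,  3.42740679e-01,  1.52501414e+00, -2.05042487e-05,
        1.27538949e+00, -1.45997877e-01]), 'qvel': array([-2.37018017e-04,  2.52228472e-04, -1.33603275e-04, -1.02036962e-05,
        3.06267994e-04,  3.39275768e-04]), 'joint_efforts': array([ 1.49166641e-03, -4.31238878e+01, -2.44227934e+01,  7.19159818e-02,
        5.57240762e-02, -1.14369861e-04]), 'tool_pos': array([0.16535465, 0.49787669, 0.24003663]), 'tool_rot': array([-3.14005465e+00, -2.06336698e-04,  2.82080028e+00]), 'contact_force': array([-0.44635515,  0.44232435,  1.08158293]), 'torque': array([-0.01653219, -0.03539612, -0.00081603]), 'opening': 0.0917413278987097}
scene [[580.63824535   0.         328.4866091 ]
 [  0.         580.63824535 246.52992208]
 [  0.           0.           1.        ]] [[ 0.54382723  0.83912604 -0.01092859]
 [ 0.62888415 -0.41612565 -0.65676797]
 [-0.55565877  0.35029549 -0.75401353]] [-0.29692317 -0.3188748   1.33434409] 1
top [[516.7561238    0.         320.15429113]
 [  0.         516.7561238  240.47125596]
 [  0.           0.           1.        ]] [[ 0.00310029 -0.99999183 -0.00259524]
 [-0.99731641 -0.00290214 -0.07315432]
 [ 0.07314619  0.00281507 -0.99731726]] [0.01282071 0.51493779 0.87547845] 2
wrist [[371.64829954   0.         320.24345648]
 [  0.         371.64829954 233.739265  ]
 [  0.           0.           1.        ]] [[ 0.31516264  0.9490366  -0.00142572]
 [ 0.90499994 -0.30008565  0.3015356 ]
 [ 0.28574049 -0.09632303 -0.95345385]] [-0.52429132 -0.03717696  0.39250061] 3
```

View pics/top0.png

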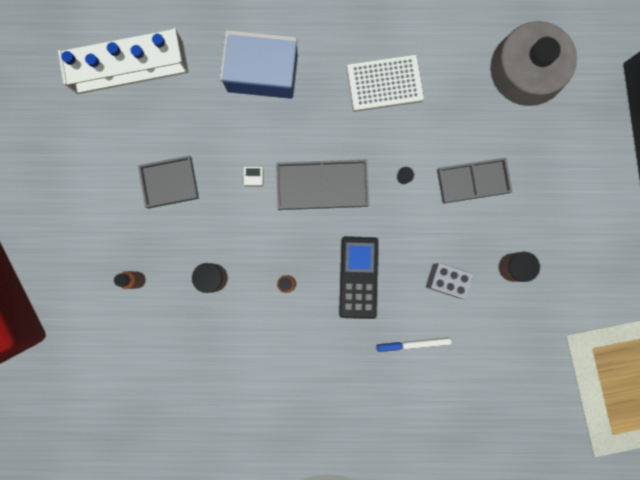

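View pics/scene0.png

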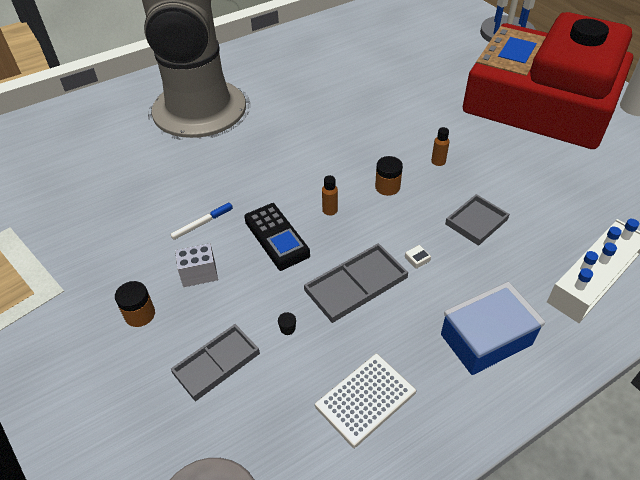

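```bash
cat > h.py <<'E'
import numpy as np,cv2
from scipy.optimize import minimize
def proj(p,X):
    c=X@p["R"].T+p["t"];q=c@p["K"].T;return q[:,:2]/q[:,2:]
a=np.linspace(0,2*np.pi,24,endpoint=False)
def ring(r,z):return np.c_[r*np.cos(a),r*np.sin(a),np.full(24,z)]
def box(x,y,z):return np.array([[i*x/2,j*y/2,k*z] for i in(-1,1) for j in(-1,1) for k in(0,1)])
M={"bottle":np.r_[ring(.015,0),ring(.015,.054)], "jar":np.r_[ring(.025,0),ring(.025,.06)],"block":box(.044,.06,.05),"meter":box(.14,.064,.026),
"bt":box(.062,.12,.016),"jt":box(.082,.16,.016),"kt":box(.076,.092,.016)}
cap=[ring(.015,.054),ring(.0105,.061)],[ring(.0105,.061),ring(.0105,.08)]
def parts(m):
    if m=="bottle": return [M["bottle"]]+[np.vstack(c) for c in cap]
    return [M[m]]
def mask(p,m,v):
    S=4;im=np.zeros((480*2,640*2),np.uint8)
    c,s=np.cos(v[2]),np.sin(v[2]);R=np.array([[c,-s,0],[s,c,0],[0,0,1]])
    for P in parts(m):
        q=proj(p,P@R.T+[v[0],v[1],0])
        h=cv2.convexHull(np.round((q*2+.5)*16).astype(np.int32))
        cv2.fillConvexPoly(im,h,255,shift=4)
    return cv2.resize(im,(640,480),interpolation=cv2.INTER_AREA)/255.
def fit(views,m,v0):
    def f(v):
        e=0
        for p,r in views:
            k=mask(p,m,v); e+=np.abs(k-r).sum()/r.sum()
        return e/len(views)
    sx=np.array([[0,0,0],[.008,0,0],[0,.008,0],[0,0,.1]])+v0
    o=minimize(f,v0,method="Nelder-Mead",options=dict(initial_simplex=sx,xatol=1e-4,fatol=1e-4))
    return o.x,o.fun
def ground(p,u,z):
    d=p["R"].T@np.linalg.solve(p["K"],[u[0],u[1],1]);c=-p["R"].T@p["t"]
    return c+d*(z-c[2])/d[2]
E
python3 - <<'E'
from cell import cams
from h import *
T=cams.read_camera("top");S=cams.read_camera("scene")
names=dict(bottle_a="bottle",jar_a="jar",heat_block="block",meter="meter",bottle_tray="bt",jar_tray="jt",block_tray="kt")
for n,m in names.items():
    A=[d for d in cams.cut_out(T,n)];B=[d for d in cams.cut_out(S,n)]
    print(n,"scores",[round(d["score"],2) for d in A],[round(d["score"],2) for d in B])
    zc=M[m][:,2].max()/2
    for d in A:
        if d["score"]<.3: continue
        g=ground(T,d["extent"][:2],zc);v0=np.r_[g[:2],0 if m!="meter" else 0.]
        v1,f1=fit([(T,d["region"].astype(float))],m,v0)
        # match scene
        best=min((b for b in B),key=lambda b:np.linalg.norm(ground(S,b["extent"][:2],zc)[:2]-v1[:2]),default=None)
        if best is None: print(v1.round(4),f1,"no scene");continue
        v2,f2=fit([(S,best["region"].astype(float))],m,v1)
        v3,f3=fit([(T,d["region"].astype(float)),(S,best["region"].astype(float))],m,v1)
        print(" top",v1.round(4),round(f1,3)," scene",v2.round(4),round(f2,3)," both",v3.round(4),round(f3,3), "R",np.hypot(*v3[:2]).round(3))
E
```

```text
bottle_a scores [0.75, 0.7, 0.56] [0.98, 0.71]
 top [0.4459 0.3349 0.1882] 0.128  scene [0.4462 0.3348 0.3406] 0.111  both [0.4459 0.335  0.1757] 0.122 R 0.558
 top [ 0.6228  0.2979 -0.262 ] 0.789  scene [0.4476 0.3337 0.3025] 0.112  both [ 0.6131  0.296  -0.2448] 1.538 R 0.681
 top [0.4416 0.0709 0.0852] 0.162  scene [0.4413 0.0705 0.1404] 0.128  both [0.4411 0.0707 0.1182] 0.148 R 0.447
jar_a scores [0.96, 0.56] [0.75, 0.64]
 top [0.45   0.2012 0.0654] 0.052  scene [0.4509 0.2014 0.1493] 0.077  both [0.4501 0.2013 0.1125] 0.069 R 0.493
 top [ 0.4703 -0.3225  0.0349] 0.127  scene [ 0.471  -0.3232  0.0682] 0.059  both [ 0.4712 -0.323   0.0995] 0.094 R 0.571
heat_block scores [0.61] [0.59, 0.29]
 top [ 0.4466 -0.2052 -0.3091] 0.058  scene [ 0.4469 -0.2055 -0.2814] 0.046  both [ 0.4468 -0.2053 -0.2992] 0.054 R 0.492
meter scores [0.6] [0.66, 0.51]
 top [ 0.4521 -0.052  -0.0269] 0.039  scene [ 0.452  -0.0521 -0.0608] 0.113  both [ 0.4521 -0.0521 -0.0276] 0.081 R 0.455
bottle_tray scores [0.69] [0.65, 0.42]
 top [ 0.6233 -0.2571  0.1522] 0.023  scene [ 0.6237 -0.2565  0.1468] 0.032  both [ 0.6234 -0.2568  0.1536] 0.029 R 0.674
jar_tray scores [0.68] [0.85]
 top [0.6152 0.011  0.0402] 0.027  scene [0.6155 0.011  0.0436] 0.029  both [0.6152 0.0109 0.041 ] 0.028 R 0.615
block_tray scores [0.94] [0.84]
 top [0.619  0.283  0.1982] 0.035  scene [0.6195 0.2822 0.181 ] 0.032  both [0.6191 0.2829 0.1963] 0.035 R 0.681
```

Create go.py:
```python
import sys,numpy as np
from cell import telemetry
s=telemetry.observe();p=s["tool_pos"];w=s["tool_rot"][2]
x,y,z,yaw=map(float,sys.argv[1:5])
d=np.array([x,y,z])-p
print("t %.2f"%s["time"],"pos",p.round(4),"rot",s["tool_rot"].round(3),"op %.4f"%s["opening"],"F",s["contact_force"].round(1))
for ww,l in((w,"now"),(yaw,"after turn")):
    print(l,"tool shift mm: x %.1f y %.1f z %.1f"%(1e3*(d[0]*np.cos(ww)+d[1]*np.sin(ww)),1e3*(d[0]*np.sin(ww)-d[1]*np.cos(ww)),-1e3*d[2]),"turn %.3f"%(w-yaw))
```

```text
(no output)
```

servo_tool:
  targets: "0 0 0 0.17;0 0 0 0.17;0 0 0 0.17;0 0 0 0.17;0 0 0 0.17;0 0 0 0.17;0 0 0 0.17"
  hand: 1
  squeeze: 20

```text
time: 1.82
tool_pos: [0.1655, 0.4982, 0.2408]
tool_rot: [3.142, -0.0, 1.593]
contact_force: [0.9, 0.3, 0.3]
opening: 0.0916
```

```bash
python3 go.py .446 .335 .1 1.65
```

```text
t 1.82 pos [0.1655 0.4982 0.2408] rot [ 3.142 -0.     1.593] op 0.0916 F [0.9 0.3 0.3]
now tool shift mm: x -169.3 y 276.9 z 140.8 turn -0.057
after turn tool shift mm: x -184.9 y 266.7 z 140.8 turn -0.057
```

servo_tool:
  targets: "-24 39 10 0;-24 39 15 0;-24 39 15 0;-24 39 15 0;-24 39 15 0;-24 39 15 0;-24 39 15 0;0 0 0 0"

```text
time: 2.82
tool_pos: [0.4507, 0.3326, 0.1384]
tool_rot: [3.139, -0.004, 1.593]
contact_force: [-1.4, 0.1, 0.3]
opening: 0.0918
```

```bash
python3 go.py .446 .335 .035 1.593
```

```text
t 2.83 pos [0.4507 0.3326 0.1384] rot [ 3.139 -0.004  1.593] op 0.0918 F [-1.4  0.1  0.3]
now tool shift mm: x 2.5 y -4.6 z 103.4 turn -0.000
after turn tool shift mm: x 2.5 y -4.6 z 103.4 turn -0.000
```

servo_tool:
  targets: "2 -4 5 0;0 0 0 0;0 0 30 0;0 0 30 0;0 0 25 0;0 0 12 0;0 0 0 0;0 0 0 0"

```text
time: 3.82
tool_pos: [0.443, 0.3416, 0.0383]
tool_rot: [3.133, -0.009, 1.602]
contact_force: [0.1, -0.8, -0.4]
opening: 0.0918
```

```bash
python3 go.py .446 .335 .035 1.593
python3 - <<'E'
from cell import cams
import cv2
cv2.imwrite("pics/w1.png",cams.read_camera("wrist")["color"][:,:,::-1])
E
```

```text
t 3.83 pos [0.443  0.3416 0.0383] rot [ 3.133 -0.009  1.602] op 0.0918 F [ 0.1 -0.8 -0.4]
now tool shift mm: x -6.7 y 2.8 z 3.3 turn 0.009
after turn tool shift mm: x -6.7 y 2.9 z 3.3 turn 0.009
```

View pics/w1.png

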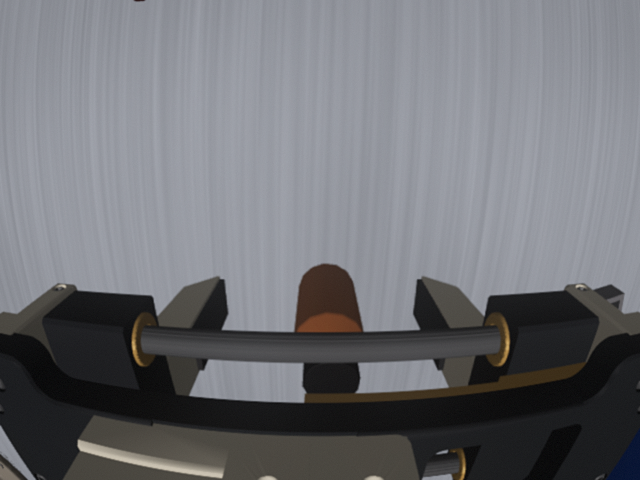

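The wrist picture shows the bottle (about column 328) between the pads (222 and 415). I'll correct the along-pad offset, then close.

servo_tool:
  targets: "-6 3 3 0;0 0 0 0"

```text
time: 4.12
tool_pos: [0.4472, 0.3356, 0.0365]
tool_rot: [3.131, -0.01, 1.602]
contact_force: [-0.0, 0.3, -0.0]
opening: 0.0918
```

```bash
python3 go.py .446 .335 .035 1.593
```

```text
t 4.12 pos [0.4472 0.3356 0.0365] rot [ 3.131 -0.01   1.602] op 0.0918 F [-0.   0.3 -0. ]
now tool shift mm: x -0.6 y -1.2 z 1.5 turn 0.009
after turn tool shift mm: x -0.6 y -1.2 z 1.5 turn 0.009
```

servo_tool:
  targets: "0 0 0 0;0 0 0 0;0 0 0 0;0 0 0 0;0 0 0 0;0 0 0 0;0 0 0 0;0 0 0 0"
  hand: 0
  squeeze: 20

```text
time: 5.12
tool_pos: [0.4474, 0.3356, 0.0369]
tool_rot: [3.13, -0.01, 1.601]
contact_force: [0.2, -0.8, -0.1]
opening: 0.0295
```

servo_tool:
  targets: "0 0 -30 0;0 0 -40 0;0 0 -40 0;0 0 -30 0"

```text
time: 5.62
tool_pos: [0.4442, 0.3331, 0.1775]
tool_rot: [3.137, -0.006, 1.601]
contact_force: [0.5, 0.2, -0.2]
opening: 0.0294
```

```bash
python3 go.py .628 -.2855 .17 1.65
```

```text
t 5.62 pos [0.4442 0.3331 0.1775] rot [ 3.137 -0.006  1.601] op 0.0294 F [ 0.5  0.2 -0.2]
now tool shift mm: x -623.9 y 164.8 z 7.5 turn -0.049
after turn tool shift mm: x -631.2 y 134.2 z 7.5 turn -0.049
```

servo_tool:
  targets: "-35 12 0 0;-48 12 0 0;-48 12 0 0;-48 12 0 0;-48 12 0 0;-48 12 0 0;-48 12 0 0;-48 12 0 0;-48 12 0 0;-48 12 0 0;-48 12 0 0;-48 12 0 0;-35 12 0 0;0 0 0 0;0 0 0 0"

```text
time: 7.5
tool_pos: [0.6242, -0.277, 0.1741]
tool_rot: [3.132, -0.012, 1.603]
contact_force: [-0.1, -0.3, -1.9]
opening: 0.0295
```

```bash
python3 go.py .628 -.2855 .041 1.65
```

```text
t 7.50 pos [ 0.6242 -0.277   0.1741] rot [ 3.132 -0.012  1.603] op 0.0295 F [-0.1 -0.3 -1.9]
now tool shift mm: x -8.6 y 3.5 z 133.1 turn -0.047
after turn tool shift mm: x -8.8 y 3.1 z 133.1 turn -0.047
```

servo_tool:
  targets: "-8 3 20 0;0 0 30 0;0 0 30 0;0 0 20 0;0 0 0 0"

```text
time: 8.12
tool_pos: [0.6275, -0.2788, 0.0668]
tool_rot: [3.136, -0.014, 1.609]
contact_force: [0.8, 0.2, -0.6]
opening: 0.0298
```

```bash
python3 go.py .628 -.2855 .041 1.65
```

```text
t 8.12 pos [ 0.6275 -0.2788  0.0668] rot [ 3.136 -0.014  1.609] op 0.0298 F [ 0.8  0.2 -0.6]
now tool shift mm: x -6.7 y 0.3 z 25.8 turn -0.041
after turn tool shift mm: x -6.7 y -0.0 z 25.8 turn -0.041
```

servo_tool:
  targets: "-7 0 5 0;-1 0 9 0;-1 0 5 0;0 0 3 0;0 0 0 0"

```text
time: 8.75
tool_pos: [0.6291, -0.2883, 0.0452]
tool_rot: [3.133, -0.012, 1.61]
contact_force: [0.4, -0.2, -0.6]
opening: 0.0294
```

```bash
python3 go.py .628 -.2855 .041 1.65
```

```text
t 8.75 pos [ 0.6291 -0.2883  0.0452] rot [ 3.133 -0.012  1.61 ] op 0.0294 F [ 0.4 -0.2 -0.6]
now tool shift mm: x 2.8 y -0.9 z 4.2 turn -0.040
after turn tool shift mm: x 2.8 y -0.8 z 4.2 turn -0.040
```

servo_tool:
  targets: "2 -1 3 0;0 0 2 0;0 0 1 0;0 0 0 0"

```text
time: 9.25
tool_pos: [0.6283, -0.2861, 0.0412]
tool_rot: [3.132, -0.011, 1.61]
contact_force: [-0.2, 0.3, -0.8]
opening: 0.0295
```

servo_tool:
  targets: "0 0 0 0;0 0 0 0;0 0 0 0;0 0 0 0;0 0 0 0"
  hand: 0.75

```text
time: 9.88
tool_pos: [0.6285, -0.2861, 0.0409]
tool_rot: [3.131, -0.011, 1.61]
contact_force: [-0.3, 0.5, -0.6]
opening: 0.0685
```

servo_tool:
  targets: "0 0 -20 0;0 0 -30 0;0 0 -40 0"

```text
time: 10.25
tool_pos: [0.6262, -0.2864, 0.1323]
tool_rot: [3.136, -0.014, 1.61]
contact_force: [0.1, -0.6, 0.4]
opening: 0.0691
```

```bash
python3 go.py .471 -.323 .035 1.61
```

```text
t 10.25 pos [ 0.6262 -0.2864  0.1323] rot [ 3.136 -0.014  1.61 ] op 0.0691 F [ 0.1 -0.6  0.4]
now tool shift mm: x -30.4 y -156.6 z 97.3 turn 0.000
after turn tool shift mm: x -30.5 y -156.6 z 97.3 turn 0.000
```

servo_tool:
  targets: "-6 -38 0 0;-8 -40 0 0;-8 -40 0 0;-7 -36 10 0;0 0 0 0"
  hand: 1

```text
time: 10.88
tool_pos: [0.4737, -0.3248, 0.1331]
tool_rot: [3.12, -0.001, 1.612]
contact_force: [-0.0, -0.5, -0.1]
opening: 0.0916
```

```bash
python3 go.py .471 -.323 .035 1.61
```

```text
t 10.88 pos [ 0.4737 -0.3248  0.1331] rot [ 3.120e+00 -1.000e-03  1.612e+00] op 0.0916 F [-0.  -0.5 -0.1]
now tool shift mm: x 1.9 y -2.6 z 98.1 turn 0.002
after turn tool shift mm: x 1.9 y -2.6 z 98.1 turn 0.002
```

servo_tool:
  targets: "2 -3 25 0;0 0 30 0;0 0 25 0;0 0 5 0;0 0 0 0"

```text
time: 11.5
tool_pos: [0.4795, -0.3258, 0.0539]
tool_rot: [3.109, 0.008, 1.612]
contact_force: [-0.1, -0.3, 1.1]
opening: 0.0921
```

```bash
python3 go.py .471 -.323 .035 1.61
```

```text
t 11.50 pos [ 0.4795 -0.3258  0.0539] rot [3.109 0.008 1.612] op 0.0921 F [-0.1 -0.3  1.1]
now tool shift mm: x 3.1 y -8.4 z 18.9 turn 0.002
after turn tool shift mm: x 3.1 y -8.4 z 18.9 turn 0.002
```

servo_tool:
  targets: "3 -8 5 0;0 0 7 0;0 0 5 0;0 0 0 0"

```text
time: 12.0
tool_pos: [0.4727, -0.3239, 0.0382]
tool_rot: [3.105, 0.012, 1.612]
contact_force: [-1.1, 0.5, -0.0]
opening: 0.0922
```

```bash
python3 go.py .471 -.323 .035 1.61
```

```text
t 12.00 pos [ 0.4727 -0.3239  0.0382] rot [3.105 0.012 1.612] op 0.0922 F [-1.1  0.5 -0. ]
now tool shift mm: x 1.0 y -1.7 z 3.2 turn 0.002
after turn tool shift mm: x 1.0 y -1.7 z 3.2 turn 0.002
```

servo_tool:
  targets: "1 -2 2 0;0 0 0 0;0 0 0 0;0 0 0 0;0 0 0 0;0 0 0 0;0 0 0 0"
  hand: 0
  squeeze: 25

```text
time: 12.88
tool_pos: [0.4709, -0.3233, 0.0364]
tool_rot: [3.105, 0.012, 1.612]
contact_force: [-0.5, 1.1, 0.4]
opening: 0.05
```

servo_tool:
  targets: "0 0 -20 0;0 0 -35 0;0 0 -35 0;0 0 -15 0;0 0 0 0"

```text
time: 13.5
tool_pos: [0.4657, -0.321, 0.1414]
tool_rot: [3.109, 0.008, 1.612]
contact_force: [0.0, -1.2, -2.2]
opening: 0.0496
```

```bash
python3 go.py .6168 -.0281 .135 1.61
```

```text
t 13.50 pos [ 0.4657 -0.321   0.1414] rot [3.109 0.008 1.612] op 0.0496 F [ 0.  -1.2 -2.2]
now tool shift mm: x 286.4 y 163.1 z 6.4 turn 0.002
after turn tool shift mm: x 286.8 y 162.5 z 6.4 turn 0.002
```

servo_tool:
  targets: "30 16 0 0;40 23 0 0;40 23 0 0;40 23 0 0;40 23 0 0;40 23 0 0;35 20 0 0;18 10 0 0;0 0 0 0"

```text
time: 14.62
tool_pos: [0.6134, -0.0219, 0.1278]
tool_rot: [3.131, -0.001, 1.61]
contact_force: [-0.3, 0.1, -2.1]
opening: 0.0498
```

```bash
python3 go.py .6168 -.0281 .0404 1.61
```

```text
t 14.62 pos [ 0.6134 -0.0219  0.1278] rot [ 3.131e+00 -1.000e-03  1.610e+00] op 0.0498 F [-0.3  0.1 -2.1]
now tool shift mm: x -6.3 y 3.1 z 87.4 turn -0.000
after turn tool shift mm: x -6.3 y 3.1 z 87.4 turn -0.000
```

servo_tool:
  targets: "-6 3 20 0;0 0 25 0;0 0 15 0;0 0 5 0;0 0 0 0"

```text
time: 15.25
tool_pos: [0.6153, -0.0331, 0.0596]
tool_rot: [3.134, 0.001, 1.605]
contact_force: [1.0, -0.4, -1.5]
opening: 0.0499
```

```bash
python3 go.py .6168 -.0281 .0404 1.61
```

```text
t 15.25 pos [ 0.6153 -0.0331  0.0596] rot [3.134e+00 1.000e-03 1.605e+00] op 0.0499 F [ 1.  -0.4 -1.5]
now tool shift mm: x 5.0 y 1.7 z 19.2 turn -0.005
after turn tool shift mm: x 5.0 y 1.7 z 19.2 turn -0.005
```

servo_tool:
  targets: "5 1 4 0;0 0 6 0;0 0 4 0;0 0 0 0"

```text
time: 15.75
tool_pos: [0.6174, -0.0277, 0.0466]
tool_rot: [3.131, 0.001, 1.606]
contact_force: [-0.3, 0.2, -2.4]
opening: 0.0498
```

```bash
python3 go.py .6168 -.0281 .0404 1.61
```

```text
t 15.75 pos [ 0.6174 -0.0277  0.0466] rot [3.131e+00 1.000e-03 1.606e+00] op 0.0498 F [-0.3  0.2 -2.4]
now tool shift mm: x -0.4 y -0.6 z 6.2 turn -0.004
after turn tool shift mm: x -0.4 y -0.6 z 6.2 turn -0.004
```

servo_tool:
  targets: "0 0 3 0;0 0 2 0;0 0 1 0;0 0 0 0"

```text
time: 16.25
tool_pos: [0.6176, -0.0278, 0.0404]
tool_rot: [3.13, 0.002, 1.606]
contact_force: [0.6, 0.7, -1.3]
opening: 0.05
```

servo_tool:
  targets: "0 0 1 0;0 0 0 0;0 0 0 0;0 0 0 0;0 0 0 0"
  hand: 0.8

```text
time: 16.88
tool_pos: [0.6184, -0.028, 0.0403]
tool_rot: [3.128, 0.002, 1.606]
contact_force: [0.7, -0.5, 0.2]
opening: 0.0734
```

servo_tool:
  targets: "0 0 -20 0;0 0 -35 0;0 0 -35 0;0 0 -5 0"

```text
time: 17.38
tool_pos: [0.6165, -0.0278, 0.1368]
tool_rot: [3.131, 0.002, 1.606]
contact_force: [0.5, -0.4, -1.2]
opening: 0.0734
```

```bash
python3 go.py .4501 .2013 .135 1.61
```

```text
t 17.38 pos [ 0.6165 -0.0278  0.1368] rot [3.131e+00 2.000e-03 1.606e+00] op 0.0734 F [ 0.5 -0.4 -1.2]
now tool shift mm: x 234.8 y -158.3 z 1.8 turn -0.004
after turn tool shift mm: x 235.4 y -157.3 z 1.8 turn -0.004
```

servo_tool:
  targets: "25 -18 0 0;40 -27 0 0;40 -27 0 0;40 -27 0 0;40 -27 0 0;30 -20 0 0;15 -10 0 0;0 0 0 0"
  hand: 1

```text
time: 18.38
tool_pos: [0.4441, 0.2019, 0.1278]
tool_rot: [3.14, 0.003, 1.604]
contact_force: [1.0, -1.0, 0.1]
opening: 0.0918
```

```bash
python3 go.py .4501 .2013 .035 1.61
```

```text
t 18.38 pos [0.4441 0.2019 0.1278] rot [3.140e+00 3.000e-03 1.604e+00] op 0.0918 F [ 1.  -1.   0.1]
now tool shift mm: x -0.8 y 5.9 z 92.8 turn -0.006
after turn tool shift mm: x -0.8 y 5.9 z 92.8 turn -0.006
```

servo_tool:
  targets: "0 6 20 0;0 0 25 0;0 0 20 0;0 0 8 0;0 0 0 0"

```text
time: 19.0
tool_pos: [0.4528, 0.1986, 0.0512]
tool_rot: [3.14, 0.004, 1.602]
contact_force: [0.2, -0.0, 0.1]
opening: 0.0917
```

```bash
python3 go.py .4501 .2013 .035 1.61
```

```text
t 19.00 pos [0.4528 0.1986 0.0512] rot [3.14  0.004 1.602] op 0.0917 F [ 0.2 -0.   0.1]
now tool shift mm: x 2.8 y -2.6 z 16.2 turn -0.008
after turn tool shift mm: x 2.8 y -2.6 z 16.2 turn -0.008
```

servo_tool:
  targets: "2 -2 5 0;0 0 5 0;0 0 4 0;0 0 1 0;0 0 0 0"

```text
time: 19.62
tool_pos: [0.4519, 0.2008, 0.0368]
tool_rot: [3.136, 0.003, 1.602]
contact_force: [-0.0, 1.4, -0.5]
opening: 0.0921
```

servo_tool:
  targets: "0 0 0 0;0 0 0 0;0 0 0 0;0 0 0 0;0 0 0 0;0 0 0 0"
  hand: 0

```text
time: 20.38
tool_pos: [0.452, 0.2008, 0.0372]
tool_rot: [3.136, 0.003, 1.602]
contact_force: [0.3, -0.6, 0.3]
opening: 0.0496
```

servo_tool:
  targets: "0 0 -20 0;0 0 -35 0;0 0 -35 0;0 0 -15 0;0 0 0 0"

```text
time: 21.0
tool_pos: [0.4503, 0.2008, 0.1437]
tool_rot: [3.14, 0.004, 1.602]
contact_force: [-0.3, 0.0, -1.3]
opening: 0.0496
```

```bash
python3 go.py .6136 .0499 .135 1.61
```

```text
t 21.00 pos [0.4503 0.2008 0.1437] rot [3.14  0.004 1.602] op 0.0496 F [-0.3  0.  -1.3]
now tool shift mm: x -155.9 y 158.5 z 8.7 turn -0.008
after turn tool shift mm: x -157.1 y 157.3 z 8.7 turn -0.008
```

Place height is 0.0412.

servo_tool:
  targets: "-20 20 0 0;-30 30 0 0;-35 35 0 0;-35 35 0 0;-25 27 0 0;-10 10 0 0;0 0 0 0"

```text
time: 21.88
tool_pos: [0.6122, 0.0469, 0.1346]
tool_rot: [-3.13, 0.003, 1.604]
contact_force: [0.1, 0.3, -1.7]
opening: 0.0494
```

```bash
python3 go.py .6136 .0499 .0412 1.61
```

```text
t 21.88 pos [0.6122 0.0469 0.1346] rot [-3.130e+00  3.000e-03  1.604e+00] op 0.0494 F [ 0.1  0.3 -1.7]
now tool shift mm: x 2.9 y 1.5 z 93.4 turn -0.006
after turn tool shift mm: x 2.9 y 1.5 z 93.4 turn -0.006
```

servo_tool:
  targets: "3 1 20 0;0 0 25 0;0 0 20 0;0 0 5 0;0 0 0 0"

```text
time: 22.5
tool_pos: [0.6069, 0.0557, 0.0623]
tool_rot: [-3.125, 0.001, 1.609]
contact_force: [0.3, 0.5, -1.2]
opening: 0.0499
```

```bash
python3 go.py .6136 .0499 .0412 1.61
```

```text
t 22.50 pos [0.6069 0.0557 0.0623] rot [-3.125e+00  1.000e-03  1.609e+00] op 0.0499 F [ 0.3  0.5 -1.2]
now tool shift mm: x -6.1 y 6.4 z 21.1 turn -0.001
after turn tool shift mm: x -6.1 y 6.4 z 21.1 turn -0.001
```

servo_tool:
  targets: "-6 6 5 0;0 0 6 0;0 0 4 0;0 0 0 0"

```text
time: 23.0
tool_pos: [0.6143, 0.0497, 0.0482]
tool_rot: [-3.128, 0.002, 1.61]
contact_force: [0.4, 0.1, -1.7]
opening: 0.0497
```

```bash
python3 go.py .6136 .0499 .0412 1.61
```

```text
t 23.00 pos [0.6143 0.0497 0.0482] rot [-3.128e+00  2.000e-03  1.610e+00] op 0.0497 F [ 0.4  0.1 -1.7]
now tool shift mm: x 0.2 y -0.7 z 7.0 turn -0.000
after turn tool shift mm: x 0.2 y -0.7 z 7.0 turn -0.000
```

servo_tool:
  targets: "0 0 3 0;0 0 2 0;0 0 2 0;0 0 0 0"

```text
time: 23.5
tool_pos: [0.6145, 0.0497, 0.0416]
tool_rot: [-3.129, 0.002, 1.609]
contact_force: [0.6, -0.2, -0.8]
opening: 0.0496
```

servo_tool:
  targets: "0 0 0 0;0 0 0 0;0 0 0 0;0 0 0 0;0 0 0 0"
  hand: 0.8

```text
time: 24.12
tool_pos: [0.6149, 0.0497, 0.0419]
tool_rot: [-3.13, 0.002, 1.609]
contact_force: [0.2, -0.4, 0.2]
opening: 0.0738
```

servo_tool:
  targets: "0 0 -20 0;0 0 -35 0;0 0 -35 0;0 0 -5 0"

```text
time: 24.62
tool_pos: [0.6154, 0.0499, 0.1383]
tool_rot: [-3.128, 0.002, 1.609]
contact_force: [0.8, -0.8, 0.3]
opening: 0.0736
```

```bash
python3 go.py .4411 .0707 .135 1.61
```

```text
t 24.62 pos [0.6154 0.0499 0.1383] rot [-3.128e+00  2.000e-03  1.609e+00] op 0.0736 F [ 0.8 -0.8  0.3]
now tool shift mm: x 27.5 y -173.4 z 3.3 turn -0.001
after turn tool shift mm: x 27.6 y -173.4 z 3.3 turn -0.001
```

servo_tool:
  targets: "4 -22 0 0;5 -35 0 0;5 -35 0 0;5 -35 0 0;5 -28 0 0;3 -14 0 0;0 0 0 0"
  hand: 1

```text
time: 25.5
tool_pos: [0.4366, 0.0709, 0.1347]
tool_rot: [-3.119, 0.001, 1.609]
contact_force: [0.3, -0.4, 0.1]
opening: 0.0916
```

```bash
python3 go.py .4411 .0707 .035 1.61
```

```text
t 25.50 pos [0.4366 0.0709 0.1347] rot [-3.119e+00  1.000e-03  1.609e+00] op 0.0916 F [ 0.3 -0.4  0.1]
now tool shift mm: x -0.3 y 4.5 z 99.7 turn -0.001
after turn tool shift mm: x -0.3 y 4.5 z 99.7 turn -0.001
```

servo_tool:
  targets: "0 5 20 0;0 0 25 0;0 0 20 0;0 0 12 0;0 0 0 0"

```text
time: 26.12
tool_pos: [0.4434, 0.0703, 0.0539]
tool_rot: [-3.121, 0.001, 1.608]
contact_force: [0.7, 0.4, -0.1]
opening: 0.0921
```

```bash
python3 go.py .4411 .0707 .035 1.61
```

```text
t 26.12 pos [0.4434 0.0703 0.0539] rot [-3.121e+00  1.000e-03  1.608e+00] op 0.0921 F [ 0.7  0.4 -0.1]
now tool shift mm: x 0.5 y -2.3 z 18.9 turn -0.002
after turn tool shift mm: x 0.5 y -2.3 z 18.9 turn -0.002
```

servo_tool:
  targets: "0 -2 6 0;0 0 6 0;0 0 4 0;0 0 2 0;0 0 0 0"

```text
time: 26.75
tool_pos: [0.4423, 0.0701, 0.0362]
tool_rot: [-3.124, 0.002, 1.608]
contact_force: [-0.1, 0.2, -0.1]
opening: 0.0917
```

servo_tool:
  targets: "0 0 0 0;0 0 0 0;0 0 0 0;0 0 0 0;0 0 0 0;0 0 0 0;0 0 0 0;0 0 0 0"
  hand: 0
  squeeze: 20

```text
time: 27.75
tool_pos: [0.4426, 0.0701, 0.0366]
tool_rot: [-3.125, 0.002, 1.609]
contact_force: [-0.0, -0.2, 0.4]
opening: 0.0293
```

servo_tool:
  targets: "0 0 -20 0;0 0 -35 0;0 0 -35 0;0 0 -35 0;0 0 -15 0;0 0 0 0"

```text
time: 28.5
tool_pos: [0.4441, 0.0704, 0.18]
tool_rot: [-3.122, 0.001, 1.608]
contact_force: [-0.2, -0.3, -0.2]
opening: 0.0294
```

```bash
python3 go.py .619 -.2281 .17 1.61
```

```text
t 28.50 pos [0.4441 0.0704 0.18  ] rot [-3.122e+00  1.000e-03  1.608e+00] op 0.0294 F [-0.2 -0.3 -0.2]
now tool shift mm: x -304.9 y 163.5 z 10.0 turn -0.002
after turn tool shift mm: x -305.1 y 163.0 z 10.0 turn -0.002
```

servo_tool:
  targets: "-25 13 0 0;-40 22 0 0;-42 22 0 0;-42 22 0 0;-42 22 0 0;-42 22 0 0;-40 22 0 0;-24 13 0 0;0 0 0 0"

```text
time: 29.62
tool_pos: [0.6135, -0.2279, 0.1621]
tool_rot: [-3.106, -0.006, 1.61]
contact_force: [0.2, -0.1, -1.5]
opening: 0.0295
```

```bash
python3 go.py .619 -.2281 .0406 1.61
python3 - <<'E'
from cell import cams
import cv2
cv2.imwrite("pics/s2.png",cams.read_camera("scene")["color"][:,:,::-1])
E
```

```text
t 29.62 pos [ 0.6135 -0.2279  0.1621] rot [-3.106 -0.006  1.61 ] op 0.0295 F [ 0.2 -0.1 -1.5]
now tool shift mm: x -0.4 y 5.5 z 121.5 turn -0.000
after turn tool shift mm: x -0.4 y 5.5 z 121.5 turn -0.000
```

View pics/s2.png

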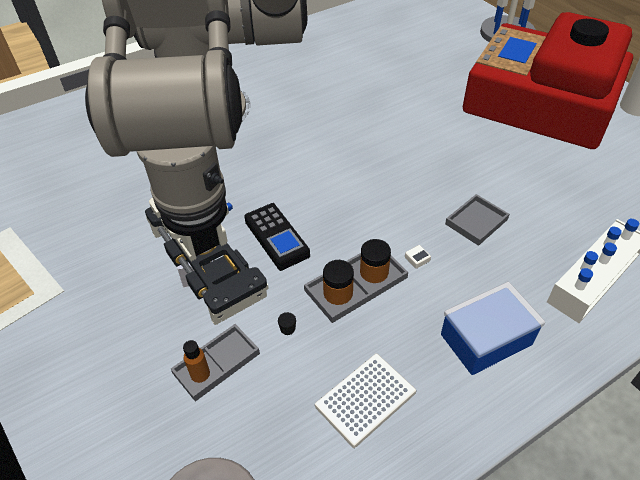

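The picture shows both jars standing in the large tray at (338,283) and (376,262), and one bottle in the far bay at (197,362). Next I lower the second bottle.

servo_tool:
  targets: "0 5 20 0;0 0 30 0;0 0 30 0;0 0 12 0;0 0 0 0"

```text
time: 30.3
tool_pos: [0.6124, -0.2196, 0.0626]
tool_rot: [-3.1, -0.011, 1.615]
contact_force: [-0.9, -1.1, -0.4]
opening: 0.0295
```

```bash
python3 go.py .619 -.2281 .0406 1.61
```

```text
t 30.30 pos [ 0.6124 -0.2196  0.0626] rot [-3.1   -0.011  1.615] op 0.0295 F [-0.9 -1.1 -0.4]
now tool shift mm: x -8.7 y 6.2 z 22.0 turn 0.005
after turn tool shift mm: x -8.7 y 6.3 z 22.0 turn 0.005
```

servo_tool:
  targets: "-8 6 5 0;0 0 6 0;0 0 4 0;0 0 0 0"

```text
time: 30.8
tool_pos: [0.6201, -0.2283, 0.049]
tool_rot: [-3.104, -0.008, 1.616]
contact_force: [-0.4, -0.3, 0.0]
opening: 0.0291
```

```bash
python3 go.py .619 -.2281 .0406 1.61
```

```text
t 30.80 pos [ 0.6201 -0.2283  0.049 ] rot [-3.104 -0.008  1.616] op 0.0291 F [-0.4 -0.3  0. ]
now tool shift mm: x 0.3 y -1.1 z 8.4 turn 0.006
after turn tool shift mm: x 0.3 y -1.1 z 8.4 turn 0.006
```

servo_tool:
  targets: "0 -1 4 0;0 0 2 0;0 0 2 0;0 0 0 0;0 0 0 0"

```text
time: 31.42
tool_pos: [0.6189, -0.2284, 0.0411]
tool_rot: [-3.105, -0.008, 1.616]
contact_force: [-0.6, 0.4, -1.2]
opening: 0.0294
```

servo_tool:
  targets: "0 0 0 0;0 0 0 0;0 0 0 0;0 0 0 0;0 0 0 0"
  hand: 0.75

```text
time: 32.05
tool_pos: [0.6192, -0.2285, 0.0416]
tool_rot: [-3.106, -0.007, 1.616]
contact_force: [1.1, 0.5, 0.3]
opening: 0.068
```

servo_tool:
  targets: "0 0 -20 0;0 0 -35 0;0 0 -35 0;0 0 -5 0"

```text
time: 32.55
tool_pos: [0.6221, -0.2288, 0.1379]
tool_rot: [-3.104, -0.009, 1.616]
contact_force: [0.4, -0.4, -0.5]
opening: 0.069
```

```bash
python3 go.py .4468 -.2053 .12 1.271
```

```text
t 32.55 pos [ 0.6221 -0.2288  0.1379] rot [-3.104 -0.009  1.616] op 0.0690 F [ 0.4 -0.4 -0.5]
now tool shift mm: x 31.4 y -174.1 z 17.9 turn 0.345
after turn tool shift mm: x -29.3 y -174.5 z 17.9 turn 0.345
```

servo_tool:
  targets: "4 -24 0 0;6 -35 0 0;6 -35 0 0;6 -35 0 0;6 -28 0 0;3 -14 0 0;0 0 0 0.115;0 0 0 0.115;0 0 0 0.115;0 0 0 0"
  hand: 1

```text
time: 33.8
tool_pos: [0.439, -0.2016, 0.1358]
tool_rot: [-3.089, 0.002, 1.261]
contact_force: [-0.3, -0.4, 0.1]
opening: 0.0919
```

```bash
python3 go.py .4468 -.2053 .032 1.271
```

```text
t 33.80 pos [ 0.439  -0.2016  0.1358] rot [-3.089e+00  2.000e-03  1.261e+00] op 0.0919 F [-0.3 -0.4  0.1]
now tool shift mm: x -1.2 y 8.5 z 103.8 turn -0.010
after turn tool shift mm: x -1.3 y 8.5 z 103.8 turn -0.010
```

servo_tool:
  targets: "0 8 15 0;0 0 20 0;0 0 20 0;0 0 20 0;0 0 0 0"

```text
time: 34.42
tool_pos: [0.4431, -0.2025, 0.0532]
tool_rot: [-3.085, -0.0, 1.271]
contact_force: [-0.4, 0.2, -0.2]
opening: 0.0918
```

```bash
python3 go.py .4468 -.2053 .032 1.271
```

```text
t 34.42 pos [ 0.4431 -0.2025  0.0532] rot [-3.085 -0.     1.271] op 0.0918 F [-0.4  0.2 -0.2]
now tool shift mm: x -1.6 y 4.4 z 21.2 turn -0.000
after turn tool shift mm: x -1.6 y 4.4 z 21.2 turn -0.000
```

servo_tool:
  targets: "0 0 -40 0;0 0 -40 0;0 0 0 0"

```text
time: 34.8
tool_pos: [0.4481, -0.204, 0.1346]
tool_rot: [-3.084, -0.001, 1.274]
contact_force: [0.2, -1.1, -0.6]
opening: 0.0915
```

servo_tool:
  targets: "0 50 0 0;0 50 0 0;0 0 0 0"

```text
time: 35.17
tool_pos: [0.5447, -0.2332, 0.1269]
tool_rot: [-3.081, -0.001, 1.276]
contact_force: [-0.4, -0.2, -0.4]
opening: 0.0918
```

servo_tool:
  targets: "0 -50 0 0;0 -50 0 0;0 0 0 0"

```text
time: 35.55
tool_pos: [0.4432, -0.2013, 0.1294]
tool_rot: [-3.074, -0.003, 1.278]
contact_force: [0.5, -1.3, 0.8]
opening: 0.092
```

servo_tool:
  targets: "50 0 0 0;50 0 0 0;0 0 0 0"

```text
time: 35.92
tool_pos: [0.4728, -0.1042, 0.1297]
tool_rot: [-3.076, -0.003, 1.276]
contact_force: [0.9, -0.1, 0.2]
opening: 0.092
```

servo_tool:
  targets: "-50 0 0 0;-50 0 0 0;0 0 0 0"

```text
time: 36.3
tool_pos: [0.4438, -0.2035, 0.129]
tool_rot: [-3.077, -0.002, 1.281]
contact_force: [0.7, 0.3, -0.2]
opening: 0.092
```

servo_tool:
  targets: "0 0 0 -0.15;0 0 0 -0.15;0 0 0 -0.15;0 0 0 0"

```text
time: 36.8
tool_pos: [0.4433, -0.204, 0.1282]
tool_rot: [-3.084, -0.032, 1.74]
contact_force: [0.8, -0.7, -0.4]
opening: 0.0917
```

servo_tool:
  targets: "0 0 0 0.15;0 0 0 0.15;0 0 0 0.15;0 0 0 0"

```text
time: 37.3
tool_pos: [0.4434, -0.2033, 0.1279]
tool_rot: [-3.076, -0.002, 1.266]
contact_force: [-0.9, -0.7, 0.3]
opening: 0.0918
```

servo_tool:
  targets: "0 0 -60 0;0 0 0 0"

```text
time: 37.55
tool_pos: [0.4473, -0.2044, 0.1888]
tool_rot: [-3.075, -0.003, 1.269]
contact_force: [0.4, -1.0, 0.2]
opening: 0.0922
```

servo_tool:
  targets: "0 0 20 0;0 0 20 0;0 0 20 0;0 0 0 0"

```text
time: 38.05
tool_pos: [0.4429, -0.2023, 0.1263]
tool_rot: [-3.074, -0.003, 1.275]
contact_force: [0.4, 0.8, 0.1]
opening: 0.0917
```

servo_tool:
  targets: "0 0 0 0.15;0 0 0 0.15;0 0 0 0.15;0 0 0 0.15;0 0 0 0.15;0 0 0 0.15;0 0 0 0.15;0 0 0 0.15;0 0 0 0.15;0 0 0 0.15;0 0 0 0"

```text
time: 39.42
tool_pos: [0.4458, -0.2034, 0.1326]
tool_rot: [-3.139, 0.059, -0.264]
contact_force: [0.7, 0.5, -0.4]
opening: 0.0918
```

```bash
python3 go.py .4468 -.2053 .036 -0.30
```

```text
t 39.42 pos [ 0.4458 -0.2034  0.1326] rot [-3.139  0.059 -0.264] op 0.0918 F [ 0.7  0.5 -0.4]
now tool shift mm: x 1.5 y 1.6 z 96.6 turn 0.036
after turn tool shift mm: x 1.5 y 1.5 z 96.6 turn 0.036
```

servo_tool:
  targets: "1 2 15 0.035;0 0 20 0;0 0 20 0;0 0 20 0;0 0 0 0"

```text
time: 40.05
tool_pos: [0.4413, -0.2043, 0.0531]
tool_rot: [-3.14, 0.06, -0.293]
contact_force: [0.2, 0.4, -0.3]
opening: 0.0918
```

```bash
python3 go.py .4468 -.2053 .036 -0.30
```

```text
t 40.05 pos [ 0.4413 -0.2043  0.0531] rot [-3.14   0.06  -0.293] op 0.0918 F [ 0.2  0.4 -0.3]
now tool shift mm: x 5.5 y -0.7 z 17.1 turn 0.007
after turn tool shift mm: x 5.5 y -0.7 z 17.1 turn 0.007
```

servo_tool:
  targets: "6 -1 5 0.007;1 0 6 0;0 0 5 0;0 0 1 0;0 0 0 0"

```text
time: 40.67
tool_pos: [0.4488, -0.2058, 0.0358]
tool_rot: [-3.141, 0.058, -0.3]
contact_force: [0.0, -0.9, 0.1]
opening: 0.0918
```

```bash
python3 go.py .4468 -.2053 .036 -0.30
python3 - <<'E'
from cell import cams
import cv2
cv2.imwrite("pics/w3.png",cams.read_camera("wrist")["color"][:,:,::-1])
E
```

```text
t 40.67 pos [ 0.4488 -0.2058  0.0358] rot [-3.141  0.058 -0.3  ] op 0.0918 F [ 0.  -0.9  0.1]
now tool shift mm: x -2.1 y 0.1 z -0.2 turn 0.000
after turn tool shift mm: x -2.1 y 0.1 z -0.2 turn 0.000
```

View pics/w3.png

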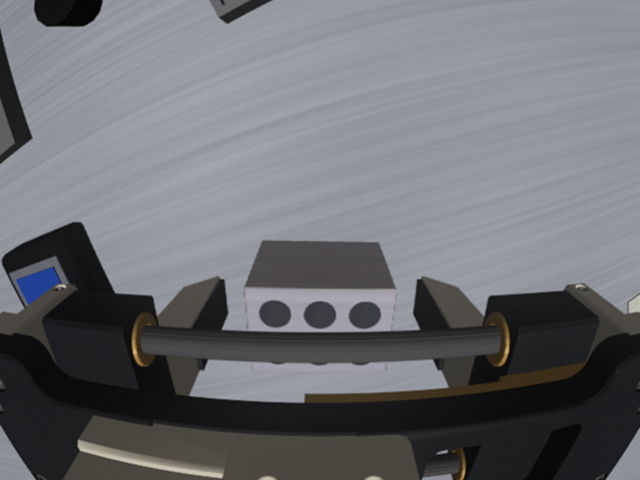

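The wrist picture shows the block (columns 247–395) squarely centred between the pads (225 and 415), and the meter lies clear of them. I'll close now.

servo_tool:
  targets: "-2 0 0 0;0 0 0 0;0 0 0 0;0 0 0 0;0 0 0 0;0 0 0 0;0 0 0 0"
  hand: 0
  squeeze: 45

```text
time: 41.6
tool_pos: [0.4469, -0.2053, 0.0364]
tool_rot: [-3.141, 0.057, -0.3]
contact_force: [-0.2, 1.0, 0.8]
opening: 0.0597
```

servo_tool:
  targets: "0 0 -15 0;0 0 -30 0;0 0 -35 0;0 0 -30 0;0 0 -15 0;0 0 0 0"

```text
time: 42.35
tool_pos: [0.453, -0.2068, 0.1676]
tool_rot: [-3.141, 0.059, -0.3]
contact_force: [0.4, -0.3, -4.0]
opening: 0.0597
```

```bash
python3 go.py .619 .283 .16 0.196
```

```text
t 42.35 pos [ 0.453  -0.2068  0.1676] rot [-3.141  0.059 -0.3  ] op 0.0597 F [ 0.4 -0.3 -4. ]
now tool shift mm: x 14.0 y -517.0 z 7.6 turn -0.496
after turn tool shift mm: x 258.2 y -448.1 z 7.6 turn -0.496
```

servo_tool:
  targets: "0 0 0 -0.12;0 0 0 -0.12;0 0 0 -0.12;0 0 0 -0.12;0 0 0 0;10 -20 0 0;20 -32 0 0;22 -38 0 0;22 -38 0 0;22 -38 0 0;22 -38 0 0;22 -38 0 0;22 -38 0 0;22 -38 0 0;22 -38 0 0;22 -38 0 0;15 -25 0 0;0 0 0 0"

```text
time: 44.6
tool_pos: [0.6171, 0.2641, 0.1554]
tool_rot: [-3.109, 0.071, 0.154]
contact_force: [-0.2, -0.2, -3.9]
opening: 0.0599
```

```bash
python3 go.py .619 .283 .0404 0.196
```

```text
t 44.60 pos [0.6171 0.2641 0.1554] rot [-3.109  0.071  0.154] op 0.0599 F [-0.2 -0.2 -3.9]
now tool shift mm: x 4.7 y -18.4 z 115.0 turn -0.042
after turn tool shift mm: x 5.5 y -18.2 z 115.0 turn -0.042
```

servo_tool:
  targets: "5 -18 10 -0.04;0 0 25 0;0 0 25 0;0 0 18 0;0 0 5 0;0 0 0 0"

```text
time: 45.35
tool_pos: [0.6107, 0.2846, 0.0667]
tool_rot: [-3.106, 0.076, 0.193]
contact_force: [-0.2, 0.9, -3.5]
opening: 0.0598
```

```bash
python3 go.py .619 .283 .0404 0.196
```

```text
t 45.35 pos [0.6107 0.2846 0.0667] rot [-3.106  0.076  0.193] op 0.0598 F [-0.2  0.9 -3.5]
now tool shift mm: x 7.8 y 3.2 z 26.3 turn -0.003
after turn tool shift mm: x 7.8 y 3.2 z 26.3 turn -0.003
```

servo_tool:
  targets: "8 3 5 0;0 0 7 0;1 0 5 0;0 0 3 0;0 0 0 0"

```text
time: 45.98
tool_pos: [0.6203, 0.2838, 0.0465]
tool_rot: [-3.106, 0.072, 0.193]
contact_force: [-0.4, -0.1, -4.4]
opening: 0.0596
```

```bash
python3 go.py .619 .283 .0404 0.196
```

```text
t 45.98 pos [0.6203 0.2838 0.0465] rot [-3.106  0.072  0.193] op 0.0596 F [-0.4 -0.1 -4.4]
now tool shift mm: x -1.5 y 0.6 z 6.1 turn -0.003
after turn tool shift mm: x -1.5 y 0.6 z 6.1 turn -0.003
```

servo_tool:
  targets: "-1 0 2 0;0 0 2 0;0 0 1 0;0 0 0 0"

```text
time: 46.48
tool_pos: [0.619, 0.2839, 0.0418]
tool_rot: [-3.106, 0.071, 0.193]
contact_force: [-0.1, 0.6, -3.5]
opening: 0.0595
```

servo_tool:
  targets: "0 0 1 0;0 0 1 0;0 0 0 0"

```text
time: 46.85
tool_pos: [0.6191, 0.284, 0.0417]
tool_rot: [-3.106, 0.07, 0.193]
contact_force: [-0.7, -0.2, -2.7]
opening: 0.0596
```

servo_tool:
  targets: "0 0 0 0;0 0 0 0;0 0 0 0;0 0 0 0;0 0 0 0"
  hand: 0.9

```text
time: 47.48
tool_pos: [0.6201, 0.2844, 0.0418]
tool_rot: [-3.105, 0.068, 0.193]
contact_force: [0.3, 0.1, -0.1]
opening: 0.0829
```

servo_tool:
  targets: "0 0 -15 0;0 0 -30 0;0 0 -40 0;0 0 -40 0;0 0 -40 0;0 0 0 0"

```text
time: 48.22
tool_pos: [0.6332, 0.2805, 0.2175]
tool_rot: [-3.105, 0.063, 0.193]
contact_force: [-0.2, -0.4, 0.8]
opening: 0.0829
```

servo_tool:
  targets: "-40 0 0 0;-50 0 0 0;-50 0 0 0;-40 0 0 0;-20 0 0 0;0 0 0 0"

```text
time: 48.98
tool_pos: [0.4294, 0.2401, 0.2289]
tool_rot: [-3.105, 0.065, 0.192]
contact_force: [-0.3, -0.3, -0.7]
opening: 0.0826
```

Run:
```python
from cell import cams,telemetry
from h import *
s=telemetry.observe();print(s["time"],s["tool_pos"],s["contact_force"])
T=cams.read_camera("top");S=cams.read_camera("scene")
cv2.imwrite("pics/t9.png",T["color"][:,:,::-1]);cv2.imwrite("pics/s9.png",S["color"][:,:,::-1])
tr={"bottle":(.6234,-.2568,.153),"jar":(.6152,.0109,.041),"block":(.6191,.2829,.196),"meter":(.4521,-.0521,-.0276)}
for n,m in dict(bottle_a="bottle",jar_a="jar",heat_block="block",meter="meter").items():
    for nm,p in(("top",T),("scene",S)):
        for d in cams.cut_out(p,n):
            if d["score"]<.4: continue
            zc=M[m][:,2].max()/2
            v,f=fit([(p,d["region"].astype(float))],m,np.r_[ground(p,d["extent"][:2],zc)[:2],0.2 if m=="block" else 0])
            t=tr[m];dx,dy=v[0]-t[0],v[1]-t[1];c,q=np.cos(t[2]),np.sin(t[2])
            print(n,nm,round(d["score"],2),v.round(4),"err",round(f,3),"local mm",round(1e3*(c*dx+q*dy),1),round(1e3*(-q*dx+c*dy),1))
```

```text
48.975 [0.42941422 0.24006819 0.22894998] [-0.34282504 -0.26995363 -0.68137574]
bottle_a top 0.85 [ 0.628  -0.2875  0.0399] err 0.1 local mm -0.2 -31.1
bottle_a top 0.61 [ 0.6173 -0.2284 -0.0539] err 0.1 local mm -1.7 29.0
bottle_a scene 0.94 [ 0.6147 -0.2266  0.1188] err 0.068 local mm -4.0 31.1
bottle_a scene 0.89 [ 0.6258 -0.2862  0.0104] err 0.05 local mm -2.1 -29.4
jar_a top 0.8 [ 0.6173 -0.0273  0.0386] err 0.042 local mm 0.5 -38.3
jar_a top 0.77 [ 0.614   0.0501 -0.0214] err 0.037 local mm 0.4 39.3
jar_a scene 0.85 [ 0.6144 -0.0255  0.0365] err 0.073 local mm -2.3 -36.3
jar_a scene 0.57 [0.6113 0.0521 0.0437] err 0.044 local mm -2.3 41.3
heat_block top 0.84 [0.6195 0.2864 0.1639] err 0.078 local mm 1.0 3.4
heat_block scene 0.8 [0.6166 0.287  0.2037] err 0.04 local mm -1.7 4.5
meter top 0.78 [ 0.4524 -0.0525 -0.0203] err 0.046 local mm 0.3 -0.4
meter top 0.71 [ 0.6221 -0.2152 -0.9337] err 6.6 local mm 174.5 -158.4
meter scene 0.98 [ 0.4505 -0.0529 -0.0543] err 0.099 local mm -1.5 -0.8
```

View pics/s9.png

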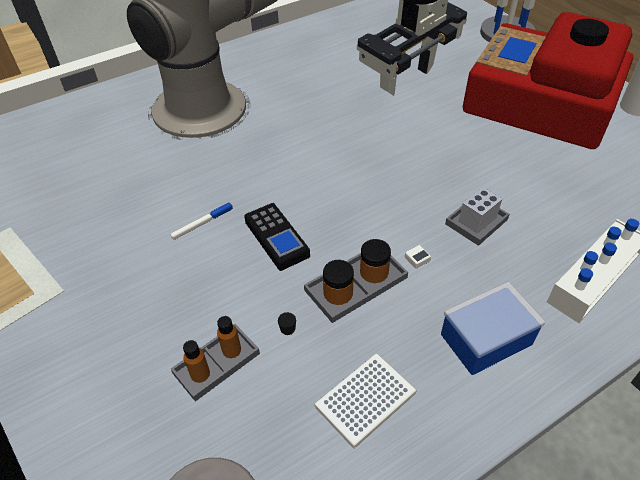

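View pics/t9.png

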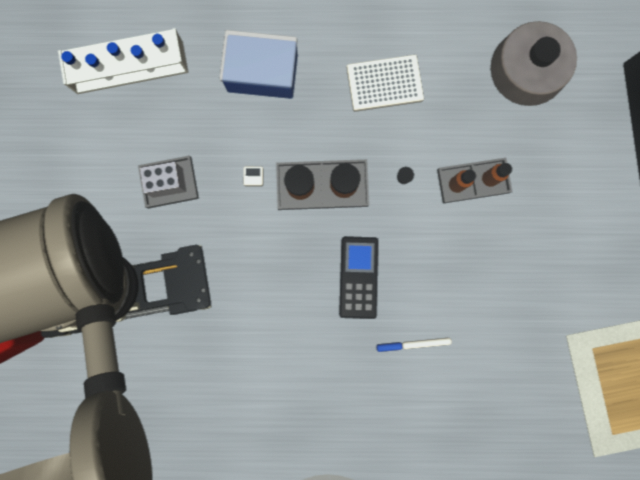

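Both views show everything standing in its bay: the bottles at (197,362) and (229,338), the jars at (338,283) and (376,262), and the block at (480,210). The meter is where it started and the gripper is clear. I'll hand in.

```bash
python3 -c "
from cell import robot
print(robot.hand_in())"
```

```text
the job is handed in; nothing more can be done
None
```

I sorted all five things into their trays and handed the job in at about 49 s. Each bottle and each jar stands in its own bay, and the block is in the single-bay tray. The hand-in gave no verdict.

- **Placing:** my last fits from the top and scene cameras put every thing within about 5 mm of its bay's centre. The limit is 15 mm, or 22 mm for the block along the tray. These fits ignore the 4 mm tray floor, and the two views differ by 2–3 mm.
- **Upright and at rest:** both pictures show all five standing upright. I did not measure tilt or speed numerically.
- **Meter:** it moved less than 2 mm by the fits, which is within their error. The network also reported a false meter at the bottle tray, which I dismissed because it fitted very badly.
- **Tool tilt:** the tool drifted up to about 0.08 rad off vertical over the run. Because of that I gripped the block across its 60 mm side, so the tilt would not tip it.

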